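Lamp test slide to its detent

ROBOT

A 6-joint arm with a two-finger parallel gripper is mounted at the origin on the work surface. World frame = base frame: x ahead of the robot, y to its left, z up, the work surface at z = 0. Lengths are in m, angles in rad, forces in N, time in s.
With the tool pointing down it reaches from about 0.35 to 0.725 m from the base axis. Payload 6 kg.
Tool frame: the origin (TCP) lies between the finger pads, 19 mm behind the fingertips; this is the grasp point; z points along the fingers, y is the line along which they close (so a half turn about z gives the same grasp; the last joint's range is limited). The gripper opens to 85 mm and grips with 20 to 120 N. Pads are 22 mm wide; open, the fingers measure 114 mm over their backs; the gripper's body (76 mm by 85 mm) begins 54 mm behind the grasp point. The pads swing forward as they close: fully open they stand 13 mm farther back than shut.
Start: joints at [1.656, 0.04, 0.085, 0, -1.615, -0.334], TCP at [0.148, 0.582, 0.25] pointing down, gripper open.
Joint ranges: [-2.56, 2.56], [-1.29, 2.01], [-1.08, 1.49], [-3.29, 1.98], [-2.81, -0.18], [-2.99, 2.99]. Speed limits (rad/s): [2.57, 2.57, 3.01, 3.14, 3.14, 3.14].

INTERFACE

Orientations are given as a unit quaternion [x, y, z, w].
In Python, from bench import robot gives the robot as it stands. Calls block until the motion is done:
- robot.goto(position, orientation): joint-space move of the TCP to a pose.
- robot.move_linear(position, orientation=None, speed=0.15, force_limit=None): straight line of the TCP; orientation=None keeps the orientation; speed is the mean speed in m/s. With force_limit (N) it stops when the force on the tool has changed by that much, and returns True; else False.
- robot.set_joints(angles): joint-space move.
- robot.move_gripper(opening, strength=None): opening from 0.0 (shut) to 1.0 (fully open); strength is the grip in N (None keeps the last); returns when the fingers have stopped.
- robot.dwell(seconds).
- robot.solve_ik(position, orientation): joint angles nearest the present ones, or None.
- robot.observe(): the state.
- robot.grab_frame(name): name is "side" or "top"; returns a dict with "image" (420x560x3 uint8, blue, green, red), "range_z" (420x560 float32, m along the optical axis (not along the pixel's ray), 0 where there is no reading), "vfov" (degrees; the focal length in pixels is half the picture's height over the tangent of half this angle, whatever the lens; pixels are square), "cx", "cy" (the principal point, pixels), "extrinsics" (4x4, takes a point from world to camera coordinates). Camera axes: x right, y up, looking along -z (the intrinsics and any distortion apply to the point x, -y, -z); pixel columns grow to the right and rows downward; lengths in m; the calibration is good to about 2 mm. A picture is of the moment at which its call begins.
A pose or a line that the arm cannot do raises robot.Unreachable and nothing moves.
- robot.sign_off(): hands the job in; it is judged then, once.
Trained networks look in the newest picture that a camera, given by its name, has taken for a name from the list of things; names that differ only in an ending like _2 or _b are one class to them, and where a whole thing is asked for, a point or a joint stands for the part that bears it (a point fixed in the world has none). Each returns a list of dicts, best first, with "p" (0 to 1); they miss things now and then, are a little off and sometimes report something else, mostly with a low value. They report only what shows in the picture. A call takes as long as a camera call. They do not tell look-alikes from the thing itself.
- robot.boxes_of(target, camera): "point" ([column, row] in pixels, amid what is visible of it).
- robot.pinpoint(target, camera): "point" ([column, row] in pixels: a listed point, or the origin of a listed thing).
The state is a dict: "t": time; "q": joint angles; "qd": joint speeds; "joint_efforts": joint torques, N m; "position": TCP position; "ee_rot": TCP orientation; "contact_force": force on the tool from outside, world axes, zero at the start; "moment": the same for the moment, N m; "grip_width": opening from 0.0 (shut) to 1.0 (fully open); "grip_force": force on a finger pad.
Only numpy, scipy, OpenCV 4.12 (cv2) and the standard library are available. Lean on these libraries where they do the work, as an engineer would, in place of code of your own. Each camera call takes 0.05 s, during which the arm holds its last target. There are 200 camera calls.

TASK

Take the lamp with the blue band gently (its thin shell must not be squeezed with more than about 15 N), and set it upright, lens down, into the black cup of the test slide without dropping it, and let go. Then grip the red handle and slide the carriage forward along the bed until the ball clicks into the notch of the brass strip, without running on past it. Finish holding: keep the fingers gripping the handle with the carriage resting at the notch, and leave everything else on the bench where it is.

Things in the scene. Friction and masses are not known exactly. Their poses are not given: they have to be found in the camera images.
- lamp_blue: spot lamp with a blue band and blue top; stands lens down: clear lens flange 50 mm across and 8 mm high at the bottom, above it a plain white cylinder 34 mm across up to 55 mm height, two brass pins on top (look only); 60 to 130 g. Origin: centre of the lens underside, z up
- cup (a point): centre of the inner floor of the round black cup on the carriage, 31 mm above the bench. The cup is 57 mm across inside and 65 mm outside; its wall stands 9 mm above this floor. The lamp's lens flange drops into it with 3.5 mm play all round
- grip (a point): point to grip on the red handle post: on its middle line, 15 mm below its top, 83 mm above the bench. The post is 14 mm thick along the slide (y), 26 mm wide across it (x), 70 mm high, and stands 90 mm ahead of the cup's centre along +y. Grip it across the 14 mm. Axes as the carriage's: +y is level and points the way the carriage has to go
- carriage: the grey sliding carriage with cup, red handle and ball plunger, all one part; it slides only along its own +y and -y, friction about 1 N. Origin on the bench level straight under the handle. It starts near the home end of the bed; the notch is always 40 to 115 mm ahead, and there are stops at both ends
- pointer (a point): foot of the spring ball plunger (yellow knob, 16 mm across, top 62 mm above the bench) on the carriage's side arm: on the ball's axis, at the level of the strip's top, 58 mm to the +x side of the handle's middle and 45 mm ahead of it along +y. Moves with the carriage
- notch (a point): middle of the V notch in the brass index strip along the bed's +x edge, level with the strip's top (22 mm above the bench); dark flanks, a green mark beside it. 10 mm long along the slide, 5 mm deep, 45 degree flanks. The strip is clamped somewhere else on the bed each time. Its y axis is parallel to the carriage's
- ball (a joint): how far the 8 mm spring ball has dropped, m: under 0.001 while riding on the strip, about 0.0033 in the notch. Spring 6 N: from about 4 mm before the notch's middle it pulls the carriage forward with up to 5 N, beyond the middle it resists with about 5 N, so the slide force on the fingers swings forward first and at the middle turns against the motion
- bed: the slide's aluminium bed, 160 mm (x) by 400 mm (y) by 12 mm, fixed to the bench. The carriage slides along its +y. Origin on the bench, 35 mm short of the bed's middle along y
- lamp_orange: a lamp like the blue one but with an orange band; not to be used. It stands lens down: clear lens flange 50 mm across and 8 mm high at the bottom, above it a plain white cylinder 34 mm across up to 55 mm height, two brass pins on top (look only).
- lamp_green: a lamp like the blue one but with a green band; not to be used. Same shape and size.
- jar: clear jar with orange cap, 64 mm across, 90 mm high; leave alone. Origin: centre of underside
- driver: screwdriver lying on the bench; leave alone
- tape: yellow roll, 80 mm across, 24 mm high; leave alone
- carton: cardboard box 80 x 100 x 60 mm; leave alone
- junction: grey junction box 85 x 85 x 45 mm; leave alone
Things that resemble listed ones, but are neither listed nor needed, are in the scene too. What is shaped like the lamp_blue but pink or turquoise is not meant.

How it is judged:
By the outcome, as a careful person would: the job done as asked, in the order asked, and still so for the second after the job is handed in, while the arm keeps its last pose, push and grip.
It also fails if it takes over 69 s, if anything falls off the work surface, if the arm or the gripper's body presses on something with over 40 N, if the wrist force passes 120 N, or if a joint passes its speed limit or range.

## Working session

There is one attempt and no reset: what is moved stays moved. The work goes in short steps, each a Python script; the robot and the scene stay as the last script left them, time stands still between calls to the robot, and variables do not carry over. Pictures are saved under pics/ and viewed, at most 10 in all, crops included, and the job is handed in when it is done.

```bash
ls; mkdir -p pics; cat > h.py <<'E'
import numpy as np, cv2
from bench import robot
def ray(f,p):
    h=f["image"].shape[0]; fl=h/2/np.tan(np.radians(f["vfov"])/2)
    return np.array([(p[0]-f["cx"])/fl,-(p[1]-f["cy"])/fl,-1.0])
def atz(f,p,z):
    E=np.linalg.inv(f["extrinsics"]); o=E[:3,3]; d=E[:3,:3]@ray(f,p)
    return o+d*(z-o[2])/d[2]
def atr(f,p):
    E=np.linalg.inv(f["extrinsics"]); c,r=int(round(p[0])),int(round(p[1]))
    w=f["range_z"][max(r-1,0):r+2,max(c-1,0):c+2]; w=w[w>0]
    if not len(w): return None
    return E[:3,:3]@(ray(f,p)*np.median(w))+E[:3,3]
def pix(f,P):
    h=f["image"].shape[0]; fl=h/2/np.tan(np.radians(f["vfov"])/2)
    c=f["extrinsics"]@np.append(P,1); return np.array([f["cx"]+fl*c[0]/-c[2], f["cy"]-fl*c[1]/-c[2]])
E
python3 - <<'E'
from h import *
np.set_printoptions(precision=4,suppress=True)
Z=dict(lamp_blue=0,cup=.031,grip=.083,carriage=0,pointer=.022,notch=.022,bed=0)
for cam in("top","side"):
    f=robot.grab_frame(cam); cv2.imwrite(f"pics/{cam}0.png",f["image"])
    print(cam,[k for k in f], f["vfov"],f["cx"],f["cy"],np.linalg.inv(f["extrinsics"])[:3])
    for n,z in Z.items():
        for d in robot.pinpoint(n,cam)[:4]:
            print(n,np.round(d["point"],1),round(d["p"],2),atz(f,d["point"],z),atr(f,d["point"]))
print(robot.observe())
E
```

```text
pics
top ['image', 'range_z', 'vfov', 'cx', 'cy', 'extrinsics'] 55.53842134752212 283.59514805011526 209.185515320409 [[ 0.01    0.986  -0.1665  0.327 ]
 [-0.9999  0.01   -0.0005  0.0335]
 [ 0.0012  0.1665  0.986   1.2593]]
lamp_blue [380.9 239.6] 0.68 [ 0.4452 -0.2746  0.    ] [ 0.4402 -0.2617  0.0524]
lamp_blue [355.2 233. ] 0.68 [ 0.4653 -0.1937  0.    ] [ 0.4593 -0.1838  0.0547]
lamp_blue [395.8 208.1] 0.62 [ 0.5468 -0.3254  0.    ] [ 0.5385 -0.312   0.047 ]
lamp_blue [384.2 273.1] 0.58 [ 0.3406 -0.2816  0.    ] [ 0.34   -0.2683  0.0534]
cup [308.8 197.9] 0.8 [ 0.5711 -0.0446  0.031 ] [ 0.5711 -0.0446  0.0308]
carriage [280.2 205.8] 0.8 [0.5505 0.0451 0.    ] [0.544  0.0448 0.0363]
pointer [269.8 186.3] 0.76 [0.6091 0.0787 0.022 ] [0.6091 0.0787 0.022 ]
pointer [236.9 193.8] 0.47 [0.5838 0.1825 0.022 ] [0.5838 0.1825 0.0218]
pointer [378.  177.1] 0.19 [ 0.6427 -0.266   0.022 ] [ 0.6391 -0.2626  0.0362]
notch [233.6 193.6] 0.91 [0.5843 0.1929 0.022 ] [0.5851 0.1934 0.0183]
bed [281.5 207.5] 0.82 [0.545  0.0409 0.    ] [0.5391 0.0407 0.034 ]
side ['image', 'range_z', 'vfov', 'cx', 
[... 870 characters left out ...]
tch [260.4 189.4] 0.88 [0.5717 0.1869 0.022 ] [0.5736 0.1907 0.0186]
notch [360.6 238.2] 0.38 [ 0.7162 -0.1418  0.022 ] [ 0.7049 -0.1548  0.0384]
bed [275.  222.5] 0.83 [0.5502 0.0517 0.    ] [0.5352 0.0234 0.0292]
{'t': 0.8, 'q': array([ 1.6557,  0.0402,  0.0848, -0.    , -1.6155, -0.3337]), 'qd': array([-0.0006,  0.0001, -0.0004,  0.0005, -0.0015, -0.0002]), 'joint_efforts': array([  0.0003, -36.7896,  34.7414,   6.9326,  -0.001 ,  -0.    ]), 'position': array([0.1477, 0.5815, 0.25  ]), 'ee_rot': array([ 0.9923, -0.1241, -0.    ,  0.0001]), 'contact_force': array([ 0.5938, -0.3326, -0.6737]), 'moment': array([-0.0014,  0.044 , -0.0221]), 'grip_force': 0.0, 'grip_width': 0.9987054715125228}
```

View pics/top0.png

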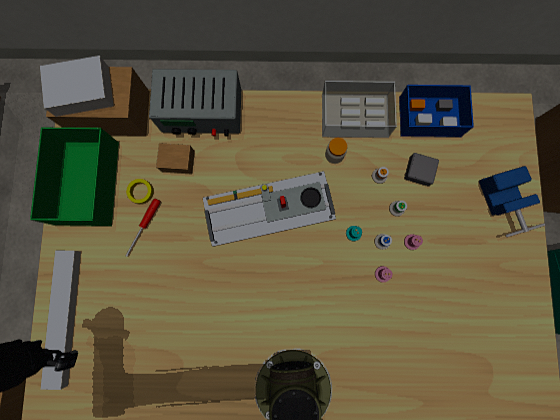

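View pics/side0.png

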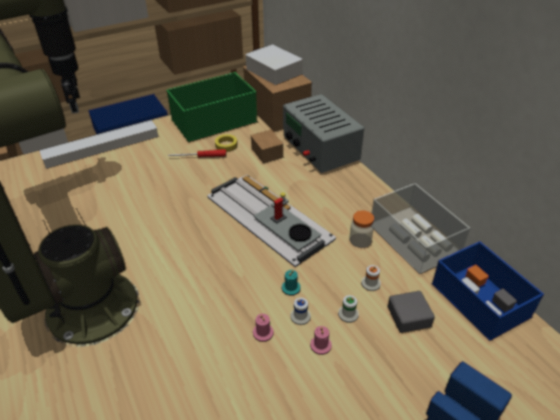

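```bash
cat > seg.py <<'E'
from h import *
np.set_printoptions(precision=4,suppress=True)
def cloud(f):
    h,w=f["range_z"].shape; fl=h/2/np.tan(np.radians(f["vfov"])/2)
    u,v=np.meshgrid(np.arange(w),np.arange(h)); Z=f["range_z"]
    C=np.stack([(u-f["cx"])/fl*Z,-(v-f["cy"])/fl*Z,-Z],-1)
    E=np.linalg.inv(f["extrinsics"]); W=C@E[:3,:3].T+E[:3,3]; W[Z<=0]=np.nan
    return W
def seg(f,W,hue,s,v,c,rad,zr):
    H=cv2.cvtColor(f["image"],cv2.COLOR_BGR2HSV).astype(int)
    m=(H[...,0]>=hue[0])&(H[...,0]<=hue[1])&(H[...,1]>=s)&(H[...,2]>=v)
    m&=(np.hypot(W[...,0]-c[0],W[...,1]-c[1])<rad)&(W[...,2]>zr[0])&(W[...,2]<zr[1])
    return m
E
python3 - <<'E'
from seg import *
for cam in("top","side"):
    f=robot.grab_frame(cam); W=cloud(f)
    print(cam)
    for x in(.2,.4,.6):
        for y in (-.4,-.1,.3):
            p=pix(f,[x,y,0]).astype(int); q=W[p[1]-3:p[1]+4,p[0]-3:p[0]+4,2]; print(round(float(np.nanmedian(q))*1e3,1),end=' ')
    print()
    H=W
    for n,a in dict(handle=((.55,.045),.035,(.093,.105)),lamp=((.44,-.268),.03,(.045,.07)),flange=((.44,-.268),.035,(.003,.012)),rim=((.571,-.044),.04,(.037,.045)),cupfl=((.571,-.044),.03,(.028,.034)),knob=((.605,.085),.03,(.05,.07)),bedtop=((.545,.04),.25,(.009,.015))).items():
        c,r,zr=a
        m=(np.hypot(W[...,0]-c[0],W[...,1]-c[1])<r)&(W[...,2]>zr[0])&(W[...,2]<zr[1])
        P=W[m]
        if len(P): print(n,len(P),P.mean(0),P.min(0),P.max(0),np.degrees(.5*np.arctan2(2*np.cov(P.T)[0,1],np.cov(P.T)[0,0]-np.cov(P.T)[1,1])))
    p=pix(f,[.5,-.12,0]).astype(int)
    r,c=p[1],p[0]
    K=(100,140,200) if cam=="top" else (110,150,300)
    A=f["image"][max(r-80,0):r+60,c-110:c+85] if cam=="top" else f["image"][170:345,190:400]
    cv2.imwrite(f"pics/{cam}c.png",cv2.resize(A,None,fx=3.8 if cam=="top" else 3.3,fy=3.8 if cam=="top" else 3.3,interpolation=cv2.INTER_CUBIC)); print(r-80,c-110)
E
```

```text
top
-0.7 -0.4 -0.3 -1.5 -0.7 -1.0 -0.5 17.0 -1.5 
handle 37 [0.5513 0.0389 0.0968] [0.5389 0.0331 0.0932] [0.563  0.0451 0.1007] 8.493556754211294
lamp 105 [ 0.4389 -0.2751  0.0541] [ 0.4239 -0.2921  0.0466] [ 0.4546 -0.2596  0.0641] 86.39605793791732
flange 78 [ 0.4368 -0.2676  0.0068] [ 0.4149 -0.2987  0.003 ] [ 0.4721 -0.2362  0.0113] 23.645600700173908
rim 59 [ 0.5721 -0.0487  0.0395] [ 0.5404 -0.0791  0.037 ] [ 0.6013 -0.0197  0.0434] 15.029114679431594
cupfl 175 [ 0.5715 -0.0467  0.031 ] [ 0.542  -0.0735  0.0281] [ 0.5999 -0.017   0.0339] -21.811369584618998
knob 22 [0.5976 0.0953 0.061 ] [0.5913 0.0889 0.0571] [0.6049 0.1013 0.0686] -31.54114263670695
bedtop 2536 [0.526  0.0976 0.0116] [ 0.4217 -0.195   0.009 ] [0.7269 0.2879 0.015 ] -76.13395675011601
141 221
side
0.5 -0.2 0.1 0.4 0.0 -0.4 0.6 19.8 0.4 
handle 36 [0.552  0.0346 0.0971] [0.5396 0.0251 0.0933] [0.5641 0.0447 0.1027] 17.83982959097121
lamp 159 [ 0.4395 -0.282   0.0542] [ 0.4246 -0.297   0.045 ] [ 0.4571 -0.2632  0.0668] 81.48772644320165
flange 142 [ 0.4355 -0.2837  0.0074] [ 0.4063 -0.3029  0.0031] [ 0.4736 -0.2349  0.0118] -47.97720837475276
rim 90 [ 0.5722 -0.0513  0.0396] [ 0.5419 -0.0827  0.037 ] [ 0.6045 -0.0174  0.0444] 66.23192307181085
cupfl 159 [ 0.5754 -0.0441  0.0311] [ 0.5416 -0.0698  0.0281] [ 0.6006 -0.0192  0.034 ] -14.615742862103367
knob 24 [0.5982 0.0922 0.0603] [0.5903 0.0842 0.0534] [0.6084 0.1043 0.0647] 68.29413581782055
bedtop 2053 [0.5242 0.0714 0.0119] [ 0.4192 -0.2011  0.009 ] [0.7046 0.2871 0.015 ] -74.82156825261282
186 178
```

View pics/topc.png

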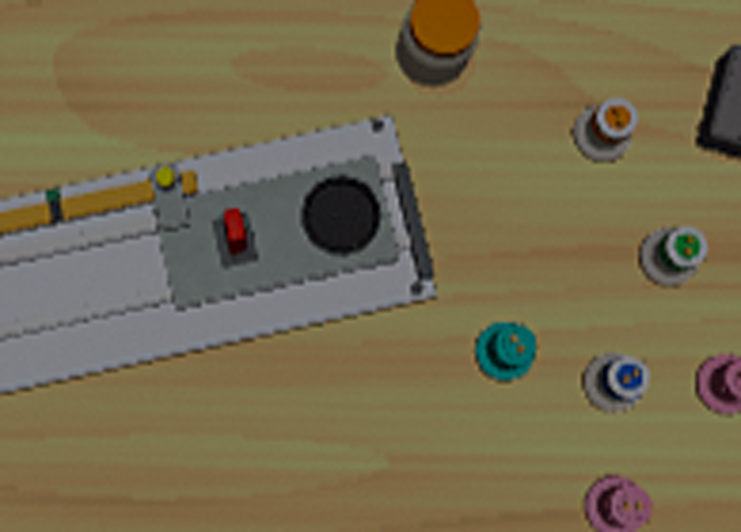

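View pics/sidec.png

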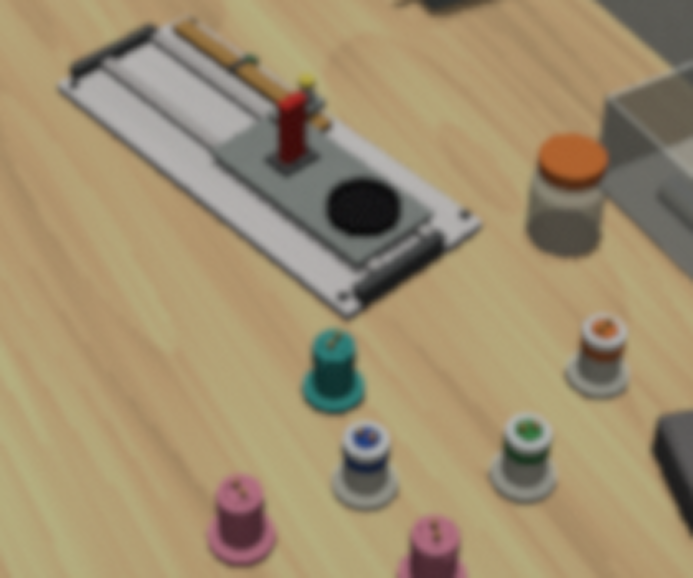

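```bash
cat >> h.py <<'E'
def Q(psi): # tool down, tool x at angle psi (deg); fingers close along psi+-90
    p=np.radians(psi)/2; return np.array([np.cos(p),np.sin(p),0,0])
def st(tag=""):
    s=robot.observe(); print(tag,"t%.2f"%s["t"],"pos",np.round(s["position"],4),"F",np.round(s["contact_force"],2),"w%.4f g%.2f"%(s["grip_width"],s["grip_force"])); return s
def squeeze(w,target,step=.004,lo=.36):
    while w>lo:
        robot.move_gripper(w,20); s=robot.observe()
        if s["grip_force"]>target: break
        w-=step
    st("squeeze"); return w
E
python3 - <<'E'
from h import *
L=np.array([.440,-.279,0])
for psi in(-45,45,-135,135,13.5):
    for P in (L+[0,0,.033],[.572,-.05,.07],[.5515,.037,.083]): print(psi,robot.solve_ik(P,Q(psi)))
robot.goto(L+[0,0,.14],Q(-45)); st()
robot.move_gripper(.72,20)
robot.move_linear(L+[0,0,.034],speed=.12,force_limit=6); st("down")
robot.move_gripper(.425,20); st("c1")
E
```

```text
-45 [-0.17838274 -0.08680009 -0.44089726  0.         -1.21669915  0.9637809 ]
-45 [ 0.26209448  0.02628279 -0.2597221   0.         -1.28479144  0.52330368]
-45 [ 0.43044029 -0.04019337 -0.30136233  0.         -1.30962736  0.35495788]
45 [-0.17838274 -0.08680009 -0.44089726  0.         -1.21669915  2.53457723]
45 [ 0.26209448  0.02628279 -0.2597221   0.         -1.28479144  2.09410001]
45 [ 0.43044029 -0.04019337 -0.30136233  0.         -1.30962736  1.9257542 ]
-135 [-0.17838274 -0.08680009 -0.44089726  0.         -1.21669915 -0.60701542]
-135 [ 0.26209448  0.02628279 -0.2597221   0.         -1.28479144 -1.04749265]
-135 [ 0.43044029 -0.04019337 -0.30136233  0.         -1.30962736 -1.21583845]
135 [-0.17838274 -0.08680009 -0.44089726  0.         -1.21669915 -2.17781175]
135 [ 0.26209448  0.02628279 -0.2597221   0.         -1.28479144 -2.61828897]
135 [ 0.43044029 -0.04019337 -0.30136233  0.         -1.30962736 -2.78663478]
13.5 [-0.17838274 -0.08680009 -0.44089726  0.         -1.21669915  1.98479852]
13.5 [ 0.26209448  0.02628279 -0.2597221   0.         -1.28479144  1.54432129]
13.5 [ 0.43044029 -0.04019337 -0.30136233  0.         -1.30962736  1.37597549]
 t4.10 pos [ 0.4404 -0.2786  0.1401] F [ 0.86 -0.54 -1.69] w0.9961 g0.00
down t5.50 pos [ 0.4406 -0.2792  0.035 ] F [-0.09  0.05  0.26] w0.7194 g0.00
c1 t5.87 pos [ 0.4404 -0.279   0.0344] F [ 1.1  -0.14  0.41] w0.4288 g0.43
```

```bash
python3 - <<'E'
from h import *
L=np.array([.440,-.279,.034])
robot.move_gripper(.62,20)
robot.goto(L,Q(-135)); st("rot")
robot.move_gripper(.425,20); st("c2")
squeeze(.41,5)
E
```

```text
rot t7.58 pos [ 0.44  -0.279  0.034] F [-0.88  0.34  0.55] w0.6165 g0.00
c2 t7.88 pos [ 0.44  -0.279  0.034] F [-0.35  0.07  0.52] w0.4253 g0.00
squeeze t8.97 pos [ 0.4401 -0.2791  0.0341] F [ 0.98 -1.06  0.7 ] w0.3915 g6.96
```

```bash
python3 - <<'E'
from h import *
robot.move_linear([.440,-.279,.12],speed=.1); st("lift")
robot.move_linear([.572,-.0497,.12],speed=.15); st("over")
robot.move_linear([.572,-.0497,.082],speed=.08); robot.dwell(.3); s=st("hover")
f=robot.grab_frame("side"); cv2.imwrite("pics/s2.png",cv2.resize(f["image"][150:290,200:400],None,fx=4,fy=4,interpolation=cv2.INTER_CUBIC))
for n in("cup","lamp_blue"): print(n,[(np.round(d["point"],1),round(d["p"],2)) for d in robot.pinpoint(n,"side")[:5]])
print(pix(f,[.572,-.0497,.031]),pix(f,[.572,-.0497,.048]))
E
```

```text
lift t9.97 pos [ 0.4396 -0.2788  0.119 ] F [-0.16  0.5  -1.02] w0.3914 g6.96
over t11.89 pos [ 0.5718 -0.0503  0.1201] F [ 0.41  0.11 -0.6 ] w0.3977 g6.96
hover t12.82 pos [ 0.5722 -0.0496  0.0825] F [-0.08 -0.64 -0.95] w0.3943 g6.96
cup [(array([299.7, 235. ]), 0.72)]
lamp_blue [(array([322.2, 345.1]), 0.82), (array([291.1, 287.3]), 0.75), (array([302.3, 229.5]), 0.64), (array([260.8, 335.3]), 0.56)]
[299.02314102 233.16656938] [299.14749293 228.71232335]
```

View pics/s2.png

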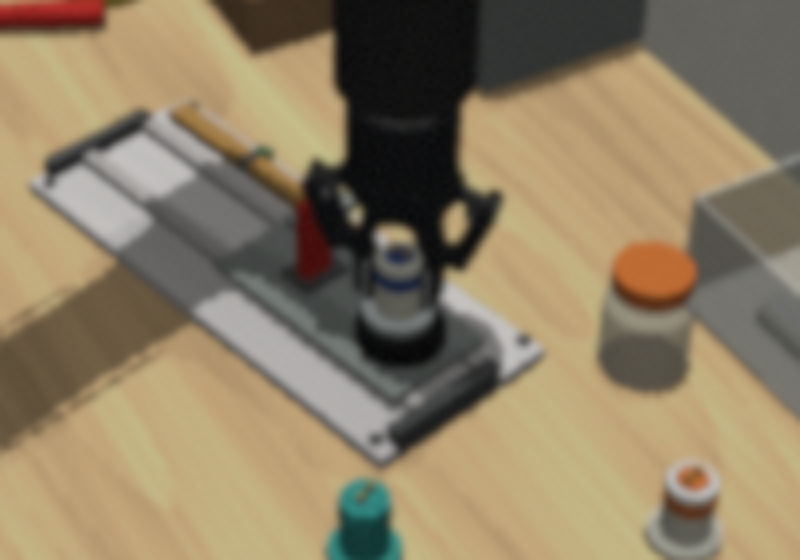

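```bash
cat > place.py <<'E'
from h import *
C=np.array([.572,-.0497]); a=np.radians(13.5)
offs=[(0,0)]+[(r*np.cos(t),r*np.sin(t)) for r,n in((.0025,4),(.004,6)) for t in 2*np.pi*np.arange(n)/n]
for o in offs:
    p=C+o
    robot.move_linear([*p,.079],speed=.08)
    hit=robot.move_linear([*p,.0645],speed=.025,force_limit=3)
    s=st(f"{np.round(o,4)} {hit}")
    if s["position"][2]<.0685: break
E
python3 place.py
```

```text
[0 0] True t13.77 pos [ 0.5717 -0.0499  0.065 ] F [-0.4  -1.48  4.42] w0.3970 g7.27
```

```bash
python3 - <<'E'
from seg import *
from h import st
for w in(.42,.46,.65): robot.move_gripper(w)
st("open")
p=robot.observe()["position"]
robot.move_linear([p[0],p[1],.16],speed=.12); st("up")
robot.goto([.45,-.02,.22],np.array(robot.observe()["ee_rot"])); robot.dwell(.2)
for cam,sl in(("top",np.s_[140:260,190:360]),("side",np.s_[150:290,200:400])):
    f=robot.grab_frame(cam); W=cloud(f)
    if cam=="side": cv2.imwrite(f"pics/{cam}3.png",cv2.resize(f["image"][sl],None,fx=4,fy=4,interpolation=cv2.INTER_CUBIC))
    for n in("notch","pointer","grip"): print(cam,n,[(np.round(d["point"],1),round(d["p"],2),atz(f,d["point"],.083 if n=="grip" else .022)) for d in robot.pinpoint(n,cam)[:2]])
    for n,a in dict(handle=((.55,.037),.035,(.093,.105)),lamp=((.572,-.05),.03,(.08,.1)),knob=((.598,.094),.03,(.05,.07))).items():
        c,r,zr=a
        m=(np.hypot(W[...,0]-c[0],W[...,1]-c[1])<r)&(W[...,2]>zr[0])&(W[...,2]<zr[1]); P=W[m]
        if len(P): print(n,len(P),P.mean(0),(P.min(0)+P.max(0))/2)
    H=cv2.cvtColor(f["image"],cv2.COLOR_BGR2HSV).astype(int)
    m=(H[...,0]>35)&(H[...,0]<90)&(H[...,1]>80)&(np.hypot(W[...,0]-.58,W[...,1]-.19)<.05)
    print("green",m.sum(),np.nanmean(W[m],0))
    m=(H[...,0]>12)&(H[...,0]<28)&(H[...,1]>90)&(W[...,2]>.017)&(W[...,2]<.027)&(np.hypot(W[...,0]-.58,W[...,1]-.17)<.15)
    x,y=W[m][:,0],W[m][:,1]; k=np.polyfit(y,x,1); print("strip",k,np.degrees(np.arctan(k[0])))
E
```

```text
open t14.51 pos [ 0.5711 -0.0497  0.0641] F [ 0.52  0.08 -0.38] w0.6456 g0.00
up t15.46 pos [ 0.5706 -0.0496  0.1588] F [-0.19  0.23 -0.26] w0.6513 g0.00
top notch [(array([235.6, 195.1]), 0.54, array([0.5795, 0.1865, 0.022 ]))]
top pointer [(array([267.6, 189.6]), 0.68, array([0.5983, 0.0855, 0.022 ])), (array([378.4, 177.6]), 0.44, array([ 0.6411, -0.2673,  0.022 ]))]
top grip [(array([180.8, 159.4]), 0.51, array([0.6766, 0.3496, 0.083 ])), (array([281.1, 199.7]), 0.47, array([0.5544, 0.0419, 0.083 ]))]
knob 22 [0.5977 0.0954 0.0603] [0.5982 0.0951 0.0604]
green 12 [0.5909 0.1901 0.0192]
strip [-0.2326  0.62  ] -13.096694095886935
side notch [(array([280.1, 227.7]), 0.51, array([0.5412, 0.004 , 0.022 ])), (array([258.3, 189.3]), 0.48, array([0.5662, 0.1905, 0.022 ]))]
side pointer [(array([282.7, 203.5]), 0.91, array([0.5994, 0.0938, 0.022 ]))]
side grip [(array([275.9, 204.5]), 0.76, array([0.5457, 0.0362, 0.083 ]))]
handle 37 [0.5519 0.0342 0.0973] [0.552  0.035  0.0979]
lamp 96 [ 0.5707 -0.0517  0.0859] [ 0.5719 -0.0493  0.0865]
knob 28 [0.5982 0.0917 0.0587] [0.5987 0.091  0.0579]
green 0 [nan nan nan]
strip [-0.2352  0.6197] -13.236857858389001<stdin>:18: RuntimeWarning: Mean of empty slice
```

View pics/side3.png

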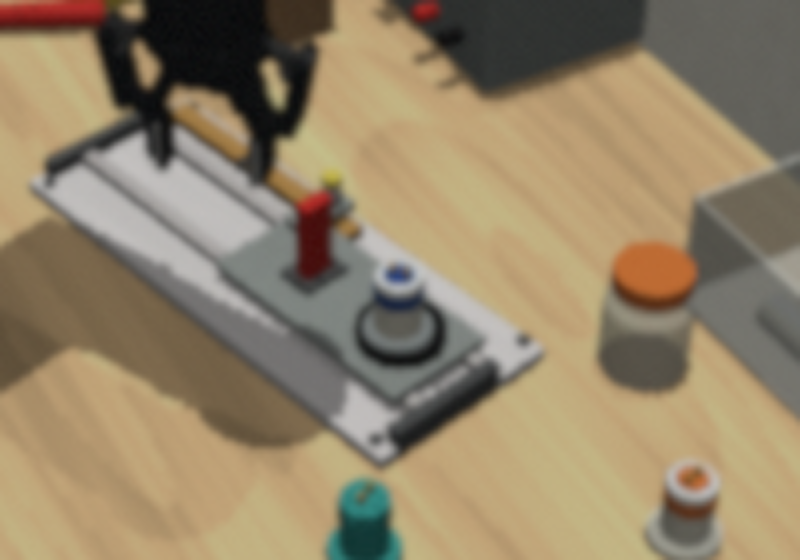

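```bash
cat > sl.py <<'E'
from h import *
a=np.radians(13.15); d=np.array([-np.sin(a),np.cos(a),0]); G=np.array([.5515,.037,.083])
def F(n=8):
    v=[]
    for _ in range(n):
        robot.dwell(.03); s=robot.observe(); v.append(s["contact_force"])
    v=np.mean(v,0); return v@d, v, s
E
python3 - <<'E'
from sl import *
q=Q(13.15)
robot.goto(G+[0,0,.09],q); robot.move_gripper(.5,30)
print(robot.move_linear(G,speed=.1,force_limit=8)); st("down")
robot.move_gripper(0,30); st("grip"); print(F()[:2])
for s in(.03,.06,.085):
    hit=robot.move_linear(G+s*d,speed=.04,force_limit=12); r=F(5); print(s,hit,r[0],r[1],(r[2]["position"]-G)@d)
    if hit: break
st()
E
```

```text
False
down t20.19 pos [0.552  0.0371 0.0839] F [-0.05  0.14  0.52] w0.4996 g0.00
grip t20.55 pos [0.5518 0.037  0.0837] F [-0.38 -0.59  3.66] w0.1590 g31.29
(np.float64(0.036847896059119235), array([-0.86991665, -0.16539622,  4.07804111]))
0.03 False 0.4133649050805171 [-2.25906825 -0.10328411  6.32932627] 0.03022585790297371
0.06 False 0.07829803289824015 [-1.88606938 -0.36023102  6.52370694] 0.06025769048669731
0.085 False 0.23677274840463786 [-2.38743056 -0.31462055  6.67942987] 0.08530761202361621
 t23.89 pos [0.5323 0.1201 0.0838] F [-2.82 -0.47  7.02] w0.1587 g31.92
```

```bash
python3 - <<'E'
from sl import *
peak=0
for s in np.arange(.086,.108,.001):
    robot.move_linear(G+s*d,speed=.02); r=F(6); pos=(r[2]["position"]-G)@d
    print(round(s,4),round(r[0],2),round(pos,4))
    peak=max(peak,r[0])
    if r[0]<-2 or (peak>2 and r[0]<.3): break
st()
E
```

```text
0.086 -0.37 0.0861
0.087 -0.62 0.0871
0.088 -0.48 0.0881
0.089 -0.1 0.0892
0.09 1.33 0.0904
0.091 3.13 0.0919
0.092 4.98 0.0933
0.093 4.75 0.0943
0.094 1.99 0.0947
0.095 -1.34 0.095
 t28.39 pos [0.5301 0.1295 0.0838] F [-1.05 -1.99  6.72] w0.1635 g31.89
```

```bash
python3 - <<'E'
from sl import *
robot.move_linear(G+.0947*d,speed=.02); robot.dwell(.3); r=F(8); print(r[0],(r[2]["position"]-G)@d); st()
f=robot.grab_frame("side"); cv2.imwrite("pics/s4.png",cv2.resize(f["image"][150:290,200:400],None,fx=4,fy=4,interpolation=cv2.INTER_CUBIC))
E
```

```text
-0.7348274834346292 0.09484544007025235
 t29.21 pos [0.5301 0.1294 0.0837] F [-2.32 -0.65  7.34] w0.1590 g31.90
```

View pics/s4.png

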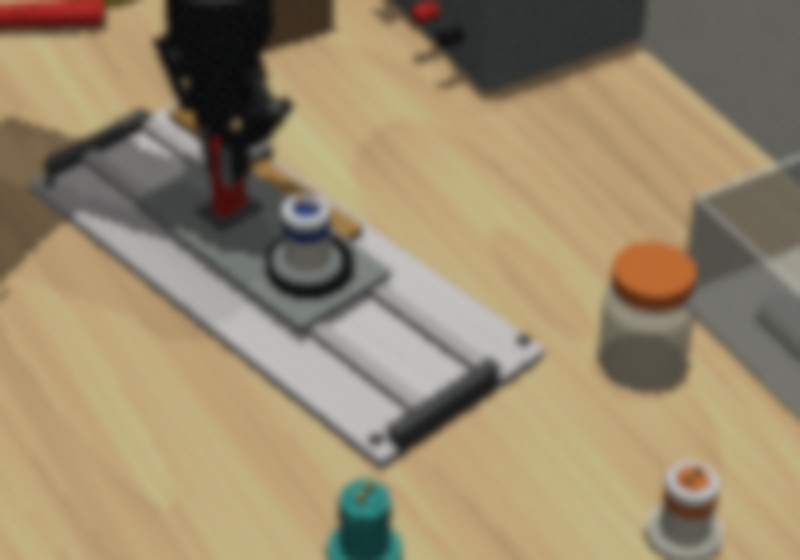

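The lamp stands upright in the cup at about (307,240). The fingers hold the red handle at about (225,180), with the slide force near zero at the notch.

```bash
python3 -c "
from bench import robot
print(robot.sign_off())"
```

```text
the job is handed in; nothing more can be done
None
```

The job is handed in: the blue lamp, gripped at about 7 N, stands upright in the black cup, and the fingers still hold the red handle with the carriage resting at the notch (about 95 mm of travel), which I judged by the slide-force reversal because the arm hid the ball and notch in the final picture.

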